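# Seat the keyed nail header in the heading hub and hold it down

## Robot

A 6-joint arm with a two-finger parallel gripper is mounted at the origin on the work surface. World frame = base frame: x ahead of the robot, y to its left, z up, the work surface at z = 0. Lengths are in mm, angles in rad, forces in N, time in s.
With the tool pointing down it reaches from about 275 to 1000 mm from the base axis. Payload 8.4 kg.
Tool frame: the origin (TCP) lies midway between the tips of the shut fingers; the grasp point (between the pads) lies 19 mm behind it; z points along the fingers, y is the line along which they close (so a half turn about z gives the same grasp; the last joint's range is limited). The gripper opens to 85 mm and grips with 20 to 120 N. Pads are 22 mm wide; open, the fingers measure 114 mm over their backs; the gripper's body (76 mm by 85 mm) begins 54 mm behind the grasp point. The pads swing forward as they close: fully open they stand 13 mm farther back than shut.
Start: joints at [1.225, 0.353, 1.633, -0, 1.155, -0.002], TCP at [210.666, 588.428, 207.881] pointing down, gripper open.
Joint ranges: [-2.63, 2.63], [-0.92, 2.1], [0.06, 2.66], [-1.3, 4.44], [0, 2.69], [-3.02, 3.02]. Speed limits (rad/s): [2.22, 2.22, 2.79, 3.14, 3.14, 3.14].

## Interface

Orientations are given as [roll, pitch, yaw] about the fixed x, y, z axes, in that order (R = Rz(yaw) Ry(pitch) Rx(roll)).
In Python, from rig import * gives the robot as it stands.
- The arm moves only by the shell command python3 -m jog 'ROWS' [FORCE]. ROWS is JSON, a list of rows, each an object of numbers: "x", "y", "z": the shift along the tool's x, y, z in cm; "spin": the turn about the tool's z in rad; "grip": the closure, from 0 (fully open) to 1 (shut). In form: [{"x": .., "y": .., "z": .., "spin": .., "grip": ..}, ...]. A call has 1 to 20 rows; each row shifts and turns the commanded pose from where the row before left it, along the tool's axes as they then stand; what a row does not reach is not made up. A row lasts 1/12 s, in which the tool goes at most 41.7 mm and 7.16 degrees, less where a joint would pass 70% of its speed; a pose out of reach is approached as far as the arm can. A call with a gripper value outside its range is refused whole. The fingers move at their own pace and stop on an object; FORCE is the grip in N (left out, the last holds). Time passes only in rows, so rows that do not move let the fingers close. It gives the time, the measured TCP pose, the force, the opening and the grip force at its end, in the units of the state.
- sense(): the state, without advancing time (a new reading comes with each control period).
- grab_frame(name): name is "scene" or "top"; returns a dict with "pixels" (480x640x3 uint8, blue, green, red), "camera_matrix" (3x3 intrinsics, pixels), "rvec" (rotation vector, rad) and "tvec" (3), from world to camera coordinates, as OpenCV has them. Camera axes: x right, y down, z forward; pixel columns grow to the right and rows downward; lengths in mm; the calibration is good to about 2 mm. A picture is of the moment at which its call begins. There is no depth.
- sign_off(): hands the job in; it is judged then, once.
The state is a dict: "clock": time; "qpos": joint angles; "qvel": joint speeds; "joint_efforts": joint torques, N m; "eef_pos": TCP position; "tcp_rot": TCP orientation; "contact_force": force on the tool from outside, world axes, zero at the start; "wrist_torque": the same for the moment, N m; "opening": opening from 0.0 (shut) to 1.0 (fully open); "grasp_force": force on a finger pad.
Only numpy, scipy, OpenCV 4.12 (cv2) and the standard library are available. Lean on these libraries where they do the work, as an engineer would, in place of code of your own. Each camera call takes 0.05 s, during which the arm holds its last target. There are 200 camera calls.

## Task

Pull the nail header with the flat-sided grip and the keyed shank up out of its sprung socket in the iron stand, and put its shank into the bore of the heading hub, turning it until the key slips into the keyway. Push it fully home, collar down flat on the hub's face against the ejector spring, and finish still gripping it and holding it pressed down there (do not let go) so that the set screw can be tightened. Leave the other header, the calipers, the pan and the crucible where they are.

Things in the scene. Friction and masses are not known exactly. Their poses are not given: they have to be found in the camera images.
- keyed_header: The header to use: black steel, 106 mm tall, 0.3 kg. Origin: centre of the shank's lower end; z up, x towards the key. Round shank 20 mm in diameter up to z = 46 mm, tip tapered to 15 mm over the lowest 4 mm, detent groove at z = 5 to 17. Collar 42 mm in diameter, z = 46 to 54, with a 9 mm wide pointer tab over the key, 27 mm from the axis. Hangs by its collar in either socket of the stand.
- header_grip (a point): Centre of the keyed header's flat-sided grip, on its axis, 78 mm above its lower end. The grip is 30 mm along header x and 22 mm along header y (pinch it across y) and runs from 54 to 98 mm, with a small cone on top. Pulling it up takes about 8 to 15 N over the first 7 mm (sprung detent in the groove), then only its weight; it is clear of the stand after 46 mm.
- header_key (a point): Outer lower edge of the keyed header's key: a rib 7 mm wide on the shank's +x side, from 20 mm above the lower end up to the collar (46 mm), reaching 17 mm from the axis. Below it the plain shank enters the hub's bore at any turn.
- hub: Cast-iron heading hub, eight-sided, 80 mm across, 60 mm tall on a 116 mm foot, bolted to the bench. Origin: centre of its underside; z up, x towards the keyway. Fully home, the header's collar lies on the top face, its origin is at z = 14 mm here and its x points along hub x. With the key out of line, the key lands on the top face with the header's origin at z = 40 mm.
- hub_mouth (a point): Centre of the bore's mouth in the hub's flat top face. The vertical bore is 22.4 mm across; the keyway is an open notch in its side, 9.4 mm wide, reaching 19.5 mm from the bore axis, over the whole depth.
- ejector (a joint): Sprung ejector pad in the bottom of the bore, metres pressed down: 0 at rest (pad 32 mm below the mouth), 0.014 with the header fully home. It pushes up with about 4.5 N at first and 11.5 N at 0.014, enough to lift a released header.
- stand: Slotted iron stand fixed to the bench, 67 mm deep (x) by 190 mm long (y), top face at z = 60 mm. Origin at the centre of its underside. Two keyhole sockets at y = -50 and +50 mm, slots open towards its +x side; the detent slides stick out on its -x side, below the top. A header hanging in it has its origin at z = 14 mm.
- round_header: The other header, to be left in its socket: same shank and collar without key or tab, and a round tapered head, 104 mm tall. Origin at the centre of the shank's lower end.
- calipers: Brass calipers lying on the bench, 145 mm long, 16 mm thick; origin under the pivot, legs along +x. Leave alone.
- pan: Dented tin pan of nail blanks, 142 mm wide, 34 mm tall; origin under its centre. Leave alone.
- crucible: Squat brown-glazed clay crucible, 84 mm wide, 70 mm tall; origin under its centre. Leave alone.
Mind the look-alikes: they are no part of the job. What is shaped like the keyed_header but orange is not meant. What is shaped like the stand but yellow is not meant.

How it is judged (in metres and radians):
On the way, in this order (a step that is already met when the one before it is completed fails the run):
1. the keyed header is pulled up clear of the stand, held in the fingers (z of keyed_header in the frame of stand above 0.065 m and contact force between the fingers and keyed_header above 2 N), for 0.1 s.
2. its key has entered the hub's keyway (z of keyed_header in the frame of hub below 0.035 m and horizontal distance between keyed_header and hub below 0.004 m), for 0.1 s.
At the end, for the whole second after the job is handed in: Header home in the hub: collar within 2.5 mm of the face, axis within 4 mm of the bore, key in keyway, upright, still, ejector down 11 mm or more, fingers still holding it (over 3 N). Round header within 15 mm, calipers, pan and crucible within 30 mm of their starts (z of keyed_header in the frame of hub below 0.0165 m and horizontal distance between keyed_header and hub below 0.004 m and angle between the x axis of keyed_header and the x axis of hub, either way round below 0.25 rad and angle between keyed_header's own z axis and vertical below 0.08 rad and value of joint ejector above 0.011 m and contact force between the fingers and keyed_header above 3 N and linear speed of keyed_header below 0.02 m/s and distance of round_header from where it was at the start of the episode below 0.015 m and distance of each of calipers, pan, crucible from where it was at the start of the episode below 0.03 m); the arm keeps its last pose, push and grip.
It fails at once if the round header is pulled out or knocked from its socket (distance of round_header from where it was at the start of the episode above 0.02 m).
It fails at once if the calipers, pan or crucible are knocked away (distance of any of calipers, pan, crucible from where it was at the start of the episode above 0.04 m).
It also fails if it takes over 48 s, if anything falls off the work surface, if the arm or the gripper's body presses on something with over 40 N, if the wrist force passes 120 N, or if a joint passes its speed limit or range.

## Working session

There is one attempt and no reset: what is moved stays moved. The work goes in short steps, Python scripts to look and compute and a shell command to move; the robot and the scene stay as the last step left them, time stands still between calls to the robot, and variables do not carry over. Pictures are saved under pics/ and viewed, at most 10 in all, crops included, and the job is handed in when it is done.

```bash
mkdir -p pics
cat > h.py <<'E'
from rig import *
import numpy as np, cv2
def cam(n):
    f=grab_frame(n); R=cv2.Rodrigues(np.array(f["rvec"],float))[0]
    return f["pixels"],np.array(f["camera_matrix"],float),R,np.array(f["tvec"],float).ravel()
def ray(c,u,v,z):
    _,K,R,t=c; d=R.T@np.linalg.inv(K)@np.array([u,v,1.]); o=-R.T@t
    return (o+d*(z-o[2])/d[2]).round(1)
def proj(c,p):
    _,K,R,t=c; q=K@(R@np.array(p,float)+t); return (q[:2]/q[2]).round(1)
E
python3 - <<'E'
from h import *
for n in("scene","top"):
    c=cam(n); cv2.imwrite(f"pics/{n}0.png",c[0]); print(n,(-c[2].T@c[3]).round())
print(sense())
E
```

```text
scene [849. 462. 961.]
top [ 416.  -71. 1058.]
{'clock': 0.1, 'qpos': array([ 1.22459442e+00,  3.53575505e-01,  1.63405026e+00, -1.63929114e-05,
        1.15523773e+00, -2.38222652e-03]), 'qvel': array([ 0.00066152, -0.00178714, -0.0012061 ,  0.00034329,  0.00172363,
        0.00081913]), 'joint_efforts': array([-2.13193925e-03, -6.06359339e+01, -3.42823541e+01, -2.41194011e-04,
        3.86489774e-03, -3.03451566e-05]), 'eef_pos': array([210.51572154, 587.98642461, 207.24296863]), 'tcp_rot': array([-3.14032177e+00,  1.19618175e-05,  2.79777961e+00]), 'contact_force': array([-0.01248272, -0.36952755, -0.7019572 ]), 'wrist_torque': array([-0.0290607 ,  0.00324105, -0.0390592 ]), 'grasp_force': 0.0, 'opening': 0.9969964825260131}
```

View pics/scene0.png

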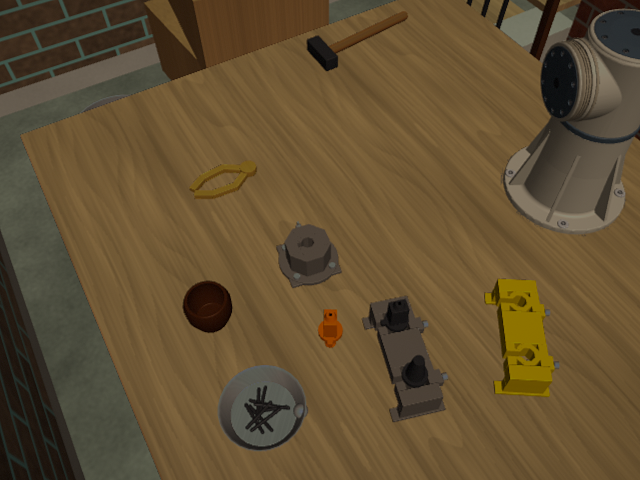

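View pics/top0.png

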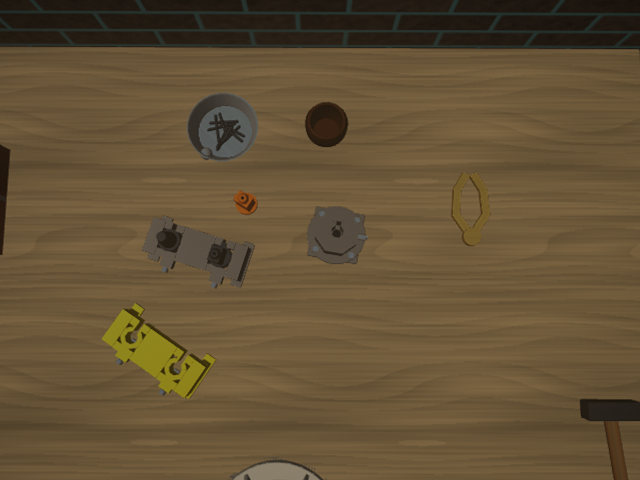

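In the scene picture the keyed header is at (398,312), the round header at (416,372), the orange look-alike at (330,328) and the hub at (308,245). In the top picture they are at (218,254), (168,238), (245,202) and (337,232). I choose the black, flat-gripped one at top (218,254) and check it in one close crop.

Run:
```python
from h import *
t=cam("top");s=cam("scene")
g=lambda im:np.clip((im/255.)**.6*255,0,255).astype('uint8')
r=lambda c,x,y:cv2.resize(g(c[0])[y:y+75,x:x+100],(400,300),interpolation=cv2.INTER_CUBIC)
cv2.imwrite("pics/crop.png",np.vstack([np.hstack([r(t,170,215),r(t,290,195)]),np.hstack([r(s,350,280),r(s,260,215)])]))
for n,p,z in(("grip top",(217,252),98),("hub",(337,230),60),("round",(167,237),60)): print(n,ray(t,*p,z))
```

```text
grip top [508.2 104.   98. ]
hub [ 554.4 -114.2   60. ]
round [539.9 205.5  60. ]
```

View pics/crop.png

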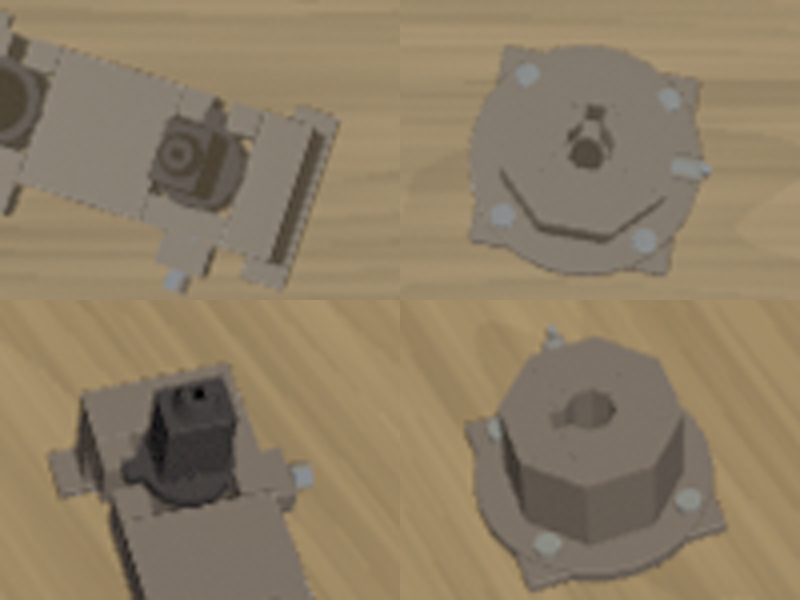

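The crop confirms the flat-sided black grip. In the top picture its cone is at (215,253.5) and its tab at (224.5,241). In the scene picture they are at (399.2,303.2) and (384,322.5). The hub bore mouth is at top (337,231.5), with the keyway at (339,223); in the scene picture it is at (307.5,242.5), with the keyway at (299.5,245).

Run:
```python
from h import *
t=cam("top");s=cam("scene")
print("f",t[1][0,0],s[1][0,0])
for n,a,b,z in(("cone",(215,253.5),(399.2,303.2),106),("tab",(224.5,241),(384,322.5),54),("bore",(337,231.5),(307.5,242.5),60),("kw",(339,223),(299.5,245),60)):
    print(n,ray(t,*a,z),ray(s,*b,z))
# stand top face / round header axis; hub top face outline from scene colour mask
for n,a in(("top stand edge L",(185,227)),("top stand edge R",(215,237.5)),("front edge a",(175.5,260.5)),("front edge b",(206,270))): print(n,ray(t,*a,60))
# octagon corners in scene crop
P=[(597,338),(658,357),(684,413),(657,461),(586,485),(524,464),(501,409),(530,353)]
Q=np.array([ray(s,260+(x-400)/4,215+(y-300)/4,60) for x,y in P]);print("oct centre",Q.mean(0),"edge angles",[round(float(np.degrees(np.arctan2(*(np.roll(Q,-1,0)-Q)[i,[1,0]]))%45),1) for i in range(8)])
```

```text
f 534.1154515308303 596.87610415508
cone [504.8 106.  106. ] [499.8 100.5 106. ]
tab [533.4  98.3  54. ] [522.3  96.3  54. ]
bore [ 551.5 -114.2   60. ] [ 553.6 -112.3   60. ]
kw [ 567.8 -118.    60. ] [ 569.2 -114.9   60. ]
top stand edge L [559.  172.3  60. ]
top stand edge R [539.3 115.3  60. ]
front edge a [495.6 188.   60. ]
front edge b [478.1 130.5  60. ]
oct centre [ 552.5375 -112.2      60.    ] edge angles [38.2, 34.9, 34.5, 36.6, 37.4, 35.3, 38.6, 29.9]
```

```bash
cat >> h.py <<'E'
def rel(p,yaw=None):
    s=sense(); y=s["tcp_rot"][2]; d=np.array(p,float)-s["eef_pos"]
    R=cv2.Rodrigues(np.array([0,0,y]))[0]@np.diag([1,-1,-1.])
    print("t",s["clock"],"tcp",s["eef_pos"].round(1),"rot",s["tcp_rot"].round(3),"F",s["contact_force"].round(1),"move cm",(R.T@d/10).round(2),"spin",None if yaw is None else round(y-yaw,3))
E
python3 - <<'E'
from h import *
t=cam("top");s=cam("scene")
for n,a,b,z in(("cone",(215,253.5),(399.2,303.2),119),("tab",(224.5,241),(384,322.5),67)):
    print(n,ray(t,*a,z),ray(s,*b,z))
rel([500,105,150],2.83)
E
```

```text
cone [503.6 103.6 119. ] [505.1 106.  119. ]
tab [531.9  96.1  67. ] [526.9 101.6  67. ]
t 0.4 tcp [210.6 588.3 207.7] rot [-3.141  0.     2.798] F [-0.8 -0.4 -0. ] move cm [-43.53 -35.75   5.77] spin -0.032
```

```bash
python3 -m jog '[{"x":-1.2,"y":-1.0},{"x":-2.5,"y":-2.0},{"x":-2.5,"y":-2.0},{"x":-2.5,"y":-2.0},{"x":-2.5,"y":-2.0},{"x":-2.5,"y":-2.0},{"x":-2.5,"y":-2.0},{"x":-2.5,"y":-2.0},{"x":-2.5,"y":-2.0},{"x":-2.5,"y":-2.0},{"x":-2.5,"y":-2.0},{"x":-2.5,"y":-2.0},{"x":-2.5,"y":-2.0},{"x":-2.5,"y":-2.0},{"x":-2.5,"y":-2.0},{"x":-2.5,"y":-2.0},{"x":-2.5,"y":-2.0},{"x":-2.5,"y":-2.0},{"x":-1.0,"y":-0.8},{"spin":-0.05}]' 30; python3 -c "
from h import *
rel([504.3,104.8,73],2.85)
c=cam('scene');t=cam('top');cv2.imwrite('pics/a.png',np.vstack([cv2.resize(x[0][v:v+100,u:u+200],(600,300)) for x,u,v in((c,300,240),(t,130,190))]))"
```

```text
t 0.4 tcp [210.6 588.3 207.7] rot [-3.141  0.     2.798] F [-0.8 -0.4 -0. ] move cm [-43.95 -35.62  13.47] spin -0.052schema error: expected keys x, y, z, spin, grip
```

```bash
python3 -m jog '[{"x":-1.2,"y":-1.0,"z":0,"spin":0,"grip":0},{"x":-2.5,"y":-2.0,"z":0,"spin":0,"grip":0},{"x":-2.5,"y":-2.0,"z":0,"spin":0,"grip":0},{"x":-2.5,"y":-2.0,"z":0,"spin":0,"grip":0},{"x":-2.5,"y":-2.0,"z":0,"spin":0,"grip":0},{"x":-2.5,"y":-2.0,"z":0,"spin":0,"grip":0},{"x":-2.5,"y":-2.0,"z":0,"spin":0,"grip":0},{"x":-2.5,"y":-2.0,"z":0,"spin":0,"grip":0},{"x":-2.5,"y":-2.0,"z":0,"spin":0,"grip":0},{"x":-2.5,"y":-2.0,"z":0,"spin":0,"grip":0},{"x":-2.5,"y":-2.0,"z":0,"spin":0,"grip":0},{"x":-2.5,"y":-2.0,"z":0,"spin":0,"grip":0},{"x":-2.5,"y":-2.0,"z":0,"spin":0,"grip":0},{"x":-2.5,"y":-2.0,"z":0,"spin":0,"grip":0},{"x":-2.5,"y":-2.0,"z":0,"spin":0,"grip":0},{"x":-2.5,"y":-2.0,"z":0,"spin":0,"grip":0},{"x":-2.5,"y":-2.0,"z":0,"spin":0,"grip":0},{"x":-2.5,"y":-2.0,"z":0,"spin":0,"grip":0},{"x":0,"y":-0.8,"z":0,"spin":-0.05,"grip":0},{"x":0,"y":0,"z":0,"spin":0,"grip":0}]' 30; python3 -c "
from h import *
rel([504.3,104.8,73],2.85)"
```

```text
clock: 2.17
eef_pos: [501.2, 101.4, 207.7]
tcp_rot: [-3.141, -0.0, 2.847]
contact_force: [0.1, 0.2, 0.3]
opening: 0.997
grasp_force: 0.0
t 2.1667 tcp [501.2 101.4 207.7] rot [-3.141 -0.     2.847] F [0.1 0.2 0.3] move cm [-0.19  0.41 13.47] spin -0.003
```

```bash
python3 -m jog '[{"x":-0.2,"y":0.4,"z":1,"spin":0,"grip":0},{"x":0,"y":0,"z":2,"spin":0,"grip":0},{"x":0,"y":0,"z":2,"spin":0,"grip":0},{"x":0,"y":0,"z":2,"spin":0,"grip":0},{"x":0,"y":0,"z":2,"spin":0,"grip":0},{"x":0,"y":0,"z":1.5,"spin":0,"grip":0},{"x":0,"y":0,"z":1.5,"spin":0,"grip":0},{"x":0,"y":0,"z":1,"spin":0,"grip":0},{"x":0,"y":0,"z":0.4,"spin":0,"grip":0},{"x":0,"y":0,"z":0,"spin":0,"grip":0},{"x":0,"y":0,"z":0,"spin":0,"grip":0}]'; python3 -c "
from h import *
rel([504.3,104.8,73],2.85)
c=cam('scene');t=cam('top');cv2.imwrite('pics/a.png',np.vstack([cv2.resize((255*(x[0][v:v+100,u:u+200]/255)**.6).astype('uint8'),(600,300)) for x,u,v in((c,300,240),(t,130,190))]))"
```

```text
clock: 3.08
eef_pos: [504.6, 107.8, 74.1]
tcp_rot: [3.141, 0.0, 2.848]
contact_force: [0.5, 0.4, -0.7]
opening: 1.002
grasp_force: 0.0
t 3.0833 tcp [504.6 107.8  74.1] rot [3.141 0.    2.848] F [ 0.5  0.4 -0.7] move cm [-0.06 -0.3   0.11] spin -0.002
```

View pics/a.png

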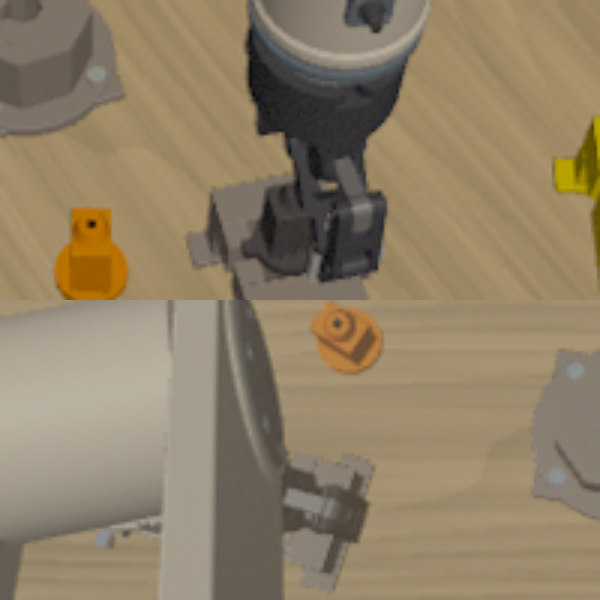

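The open fingers straddle the grip, which is at crop (285,220) with the near finger at (355,235). I now close, after a 3 mm correction.

```bash
python3 -m jog '[{"x":0,"y":-0.3,"z":0.1,"spin":0,"grip":0},{"x":0,"y":0,"z":0,"spin":0,"grip":0.3},{"x":0,"y":0,"z":0,"spin":0,"grip":0.6},{"x":0,"y":0,"z":0,"spin":0,"grip":1},{"x":0,"y":0,"z":0,"spin":0,"grip":1},{"x":0,"y":0,"z":0,"spin":0,"grip":1},{"x":0,"y":0,"z":0,"spin":0,"grip":1},{"x":0,"y":0,"z":0,"spin":0,"grip":1},{"x":0,"y":0,"z":0,"spin":0,"grip":1},{"x":0,"y":0,"z":0,"spin":0,"grip":1}]' 30; python3 -c "
from h import *
rel([504.3,104.8,73],2.85);s=sense();print(s['wrist_torque'])"
```

```text
clock: 4.02
eef_pos: [504.1, 104.9, 73.1]
tcp_rot: [3.141, 0.001, 2.848]
contact_force: [1.0, 5.1, 3.2]
opening: 0.251
grasp_force: 32.3
t 4.0167 tcp [504.1 104.9  73.1] rot [3.141e+00 1.000e-03 2.848e+00] F [1.  5.1 3.2] move cm [-0.02 -0.01  0.01] spin -0.002
[ 0.96984353 -0.13449337 -0.03881041]
```

```bash
python3 -m jog '[{"x":0,"y":0.1,"z":0,"spin":0,"grip":1},{"x":0,"y":0,"z":0,"spin":0,"grip":1},{"x":0,"y":0,"z":0,"spin":0,"grip":1},{"x":0,"y":0,"z":-0.2,"spin":0,"grip":1},{"x":0,"y":0,"z":-0.3,"spin":0,"grip":1},{"x":0,"y":0,"z":-0.3,"spin":0,"grip":1},{"x":0,"y":0,"z":-0.4,"spin":0,"grip":1},{"x":0,"y":0,"z":-0.5,"spin":0,"grip":1}]' 80; python3 -m jog '[{"x":0,"y":0,"z":-0.5,"spin":0,"grip":1},{"x":0,"y":0,"z":-1,"spin":0,"grip":1},{"x":0,"y":0,"z":-1,"spin":0,"grip":1},{"x":0,"y":0,"z":-1,"spin":0,"grip":1},{"x":0,"y":0,"z":-1,"spin":0,"grip":1},{"x":0,"y":0,"z":-1,"spin":0,"grip":1},{"x":0,"y":0,"z":-1,"spin":0,"grip":1},{"x":0,"y":0,"z":-0.5,"spin":0,"grip":1},{"x":0,"y":0,"z":0,"spin":0,"grip":1},{"x":0,"y":0,"z":0,"spin":0,"grip":1}]'; python3 -c "
from h import *
rel([552.5,-113,160],2.98)"
```

```text
clock: 4.68
eef_pos: [503.3, 105.1, 89.9]
tcp_rot: [-3.141, -0.001, 2.848]
contact_force: [1.2, 1.0, -3.8]
opening: 0.236
grasp_force: 81.9
clock: 5.52
eef_pos: [504.0, 105.4, 160.1]
tcp_rot: [3.141, 0.0, 2.848]
contact_force: [-1.0, -0.1, -3.4]
opening: 0.236
grasp_force: 82.1
t 5.5167 tcp [504.  105.4 160.1] rot [3.141 0.    2.848] F [-1.  -0.1 -3.4] move cm [-1.097e+01 -1.950e+01  1.000e-02] spin -0.132
```

```bash
python3 -m jog '[{"x":-0.5,"y":-0.9,"z":0,"spin":0,"grip":1},{"x":-1,"y":-1.8,"z":0,"spin":0,"grip":1},{"x":-1,"y":-1.8,"z":0,"spin":0,"grip":1},{"x":-1,"y":-1.8,"z":0,"spin":0,"grip":1},{"x":-1,"y":-1.8,"z":0,"spin":0,"grip":1},{"x":-1,"y":-1.8,"z":0,"spin":0,"grip":1},{"x":-1,"y":-1.8,"z":0,"spin":0,"grip":1},{"x":-1,"y":-1.8,"z":0,"spin":0,"grip":1},{"x":-1,"y":-1.8,"z":0,"spin":0,"grip":1},{"x":-1,"y":-1.8,"z":0,"spin":0,"grip":1},{"x":-1,"y":-1.8,"z":0,"spin":0,"grip":1},{"x":-0.5,"y":-0.6,"z":0,"spin":0,"grip":1},{"x":0,"y":0,"z":0,"spin":-0.06,"grip":1},{"x":0,"y":0,"z":1,"spin":-0.07,"grip":1},{"x":0,"y":0,"z":1,"spin":0,"grip":1},{"x":0,"y":0,"z":0,"spin":0,"grip":1},{"x":0,"y":0,"z":0,"spin":0,"grip":1}]'; python3 -c "
from h import *
rel([552.5,-113,140],2.98)
f=lambda x,u,v:cv2.resize((255*(x[0][v:v+100,u:u+133]/255)**.5).astype('uint8'),(399,300),interpolation=cv2.INTER_CUBIC)
c=cam('scene');t=cam('top');cv2.imwrite('pics/b.png',np.hstack([f(c,245,190),f(t,270,185)]))"
```

```text
clock: 6.93
eef_pos: [551.8, -112.8, 138.8]
tcp_rot: [3.141, -0.003, 2.976]
contact_force: [0.9, -0.1, -2.9]
opening: 0.229
grasp_force: 82.0
t 6.9333 tcp [ 551.8 -112.8  138.8] rot [ 3.141e+00 -3.000e-03  2.976e+00] F [ 0.9 -0.1 -2.9] move cm [-0.07 -0.01 -0.12] spin -0.004
```

View pics/b.png

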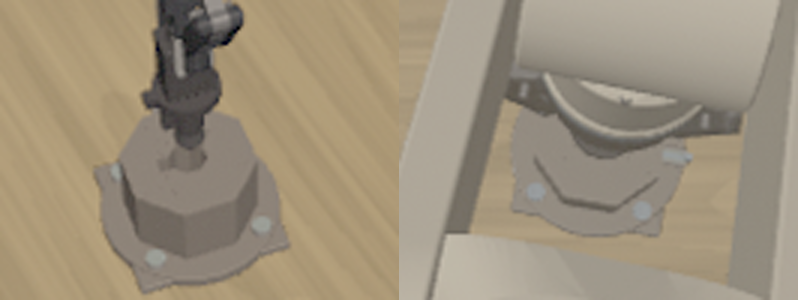

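Scene crop: the shank tip hangs just above the bore at (188,145), with the tab to the left at (148,98) on the keyway side and the bore mouth at (190,158). I check the shank axis against the TCP numerically.

Run:
```python
from h import *
c=cam("scene"); g=cv2.cvtColor(c[0],cv2.COLOR_BGR2GRAY)
p=sense()["eef_pos"]; 
for z in (82,95,110,126,134,160): print(z,proj(c,[p[0],p[1],z]),"dx10",proj(c,[p[0]+10,p[1],z]))
for y in range(216,242,2): print(y,g[y,290:326])
```

```text
82 [307.3 235.1] dx10 [302.5 237.4]
95 [307.1 230.8] dx10 [302.3 233.1]
110 [306.9 225.8] dx10 [302.  228.1]
126 [306.6 220.3] dx10 [301.7 222.6]
134 [306.5 217.6] dx10 [301.5 219.9]
160 [306.  208.3] dx10 [300.9 210.6]
216 [103 102 103 104  96  53  24  15   4  10  18  23  20  18  19  17  18  18
  18  21  19  21  21  19  20  19  25  28  87  95  92  91  92  91  90  89]
218 [107 105 105 108  82  42  26  22  10   5  19  21  21  21  20  20  22  20
  20  18  21  20  20  20  19  22  23  23  69  92  94  94  92  91  87  87]
220 [111  75  44  36  29  25  28  28  22   9  17  21  20  19  20  19  20  19
  20  19  23  24  16  23  26  27  27  17  66  92  96  94  93  93  91  90]
222 [110  57  19  26  29  28  25  28  29  18  15  20  18  21  21  22  18  26
  28  25  28  29  29  29  28  26  19  24  94 101  97  95  95  95  94  92]
224 [101  97  50  13  18  20  14  15  22  27  27  27  27  29  27  28  29  28
  27  26  27  27  28  26  20  15  24  86 100 103 102  96  96  95  95  95]
226 [ 96 101  96  66  85  71  70  45  15  14  17  19  23  24  27  26  26  27
  26  24  23  22  18  18  22  62  94  97  99 100 101 103 100  96  96  97]
228 [94 97 93 88 84 74 72 42 14 17 19 17 18 18 20 19 18 21 19 19 20 18 31 61
 71 71 70 69 71 75 79 85 92 97 98 97]
230 [91 80 70 70 70 70 72 51 21 16 21 20 19 16 16 18 19 20 20 20 17 14 37 65
 71 69 70 70 71 70 71 71 70 69 72 93]
232 [79 70 69 64 69 71 72 73 50 22 19 35 34 18 17 17 20 21 21 18 20 12 42 67
 72 70 71 70 70 70 71 71 70 70 70 72]
234 [71 70 71 69 70 70 71 71 69 67 70 74 42 16 19 17 20 18 17 22 26 22 32 66
 69 70 71 71 70 71 71 70 70 70 69 70]
236 [71 70 70 70 70 70 70 68 70 71 71 72 51 27 22 27 28 27 29 30 28 25 43 67
 71 70 71 70 71 70 71 71 70 70 71 70]
238 [71 70 71 70 70 71 70 71 70 71 67 71 72 59 36 26 27 27 26 27 21 44 60 71
 71 71 70 70 70 70 70 71 70 70 71 71]
240 [70 71 71 70 69 71 70 67 69 71 72 68 52 48 51 52 49 50 43 44 45 45 42 58
 70 71 70 70 70 71 71 70 70 70 71 70]
```

```bash
python3 -m jog '[{"x":-0.05,"y":0,"z":0.4,"spin":0,"grip":1},{"x":0,"y":0,"z":0.6,"spin":0,"grip":1},{"x":0,"y":0,"z":0.5,"spin":0,"grip":1},{"x":0,"y":0,"z":0.5,"spin":0,"grip":1},{"x":0,"y":0,"z":0.4,"spin":0,"grip":1},{"x":0,"y":0,"z":0.4,"spin":0,"grip":1},{"x":0,"y":0,"z":0.3,"spin":0,"grip":1},{"x":0,"y":0,"z":0,"spin":0,"grip":1},{"x":0,"y":0,"z":0,"spin":0,"grip":1}]'; python3 -c "
from h import *
rel([552.5,-113,99],2.98);print(sense()['wrist_torque'])"
```

```text
clock: 7.83
eef_pos: [553.1, -113.2, 108.7]
tcp_rot: [-3.142, -0.0, 2.978]
contact_force: [0.4, 0.7, -4.0]
opening: 0.233
grasp_force: 82.1
t 7.8333 tcp [ 553.1 -113.2  108.7] rot [-3.142 -0.     2.978] F [ 0.4  0.7 -4. ] move cm [0.07 0.   0.97] spin -0.002
[-0.02836028  0.02269976 -0.02254844]
```

In the bore with no contact. Next I go down gently past the key level (TCP z 99).

```bash
python3 -m jog '[{"x":0.04,"y":0,"z":0.2,"spin":0,"grip":1},{"x":0,"y":0,"z":0.2,"spin":0,"grip":1},{"x":0,"y":0,"z":0.2,"spin":0,"grip":1},{"x":0,"y":0,"z":0.2,"spin":0,"grip":1},{"x":0,"y":0,"z":0.15,"spin":0,"grip":1},{"x":0,"y":0,"z":0.15,"spin":0,"grip":1},{"x":0,"y":0,"z":0.1,"spin":0,"grip":1},{"x":0,"y":0,"z":0,"spin":0,"grip":1}]'; python3 -c "
from h import *
rel([552.5,-113,73],2.98);print(sense()['wrist_torque'])"
```

```text
clock: 8.5
eef_pos: [552.7, -113.0, 96.7]
tcp_rot: [3.142, -0.0, 2.978]
contact_force: [0.0, -0.2, -3.1]
opening: 0.231
grasp_force: 82.1
t 8.5 tcp [ 552.7 -113.    96.7] rot [ 3.142 -0.     2.978] F [ 0.  -0.2 -3.1] move cm [0.02 0.   2.37] spin -0.002
[ 0.04628928  0.0063824  -0.03673047]
```

```bash
python3 -m jog '[{"x":0,"y":0,"z":0.2,"spin":0,"grip":1},{"x":0,"y":0,"z":0.2,"spin":0,"grip":1},{"x":0,"y":0,"z":0.2,"spin":0,"grip":1},{"x":0,"y":0,"z":0,"spin":0,"grip":1}]'; python3 -c "
from h import *
rel([552.5,-113,73],2.98);print(sense()['wrist_torque'])"
```

```text
clock: 8.83
eef_pos: [552.5, -113.0, 90.4]
tcp_rot: [3.142, -0.001, 2.978]
contact_force: [0.0, 0.7, -3.3]
opening: 0.235
grasp_force: 82.1
t 8.8333 tcp [ 552.5 -113.    90.4] rot [ 3.142e+00 -1.000e-03  2.978e+00] F [ 0.   0.7 -3.3] move cm [0.   0.   1.74] spin -0.002
[-0.02596157  0.04609236 -0.00850504]
```

The key is in the keyway with no contact force. Now I press home.

```bash
python3 -m jog '[{"x":0,"y":0,"z":0.2,"spin":0,"grip":1},{"x":0,"y":0,"z":0.2,"spin":0,"grip":1},{"x":0,"y":0,"z":0.2,"spin":0,"grip":1},{"x":0,"y":0,"z":0.2,"spin":0,"grip":1},{"x":0,"y":0,"z":0.2,"spin":0,"grip":1},{"x":0,"y":0,"z":0.2,"spin":0,"grip":1},{"x":0,"y":0,"z":0.2,"spin":0,"grip":1},{"x":0,"y":0,"z":0,"spin":0,"grip":1},{"x":0,"y":0,"z":0,"spin":0,"grip":1}]' 100; python3 -c "
from h import *
rel([552.5,-113,73],2.98);print(sense()['wrist_torque'])"
```

```text
clock: 9.58
eef_pos: [553.2, -113.1, 77.1]
tcp_rot: [-3.142, 0.001, 2.978]
contact_force: [-0.5, 0.0, 5.3]
opening: 0.226
grasp_force: 104.8
t 9.5833 tcp [ 553.2 -113.1   77.1] rot [-3.142e+00  1.000e-03  2.978e+00] F [-0.5  0.   5.3] move cm [0.07 0.   0.41] spin -0.002
[0.00135691 0.27351716 0.01302077]
```

```bash
python3 -m jog '[{"x":0,"y":0,"z":0.15,"spin":0,"grip":1},{"x":0,"y":0,"z":0.15,"spin":0,"grip":1},{"x":0,"y":0,"z":0.1,"spin":0,"grip":1},{"x":0,"y":0,"z":0.1,"spin":0,"grip":1},{"x":0,"y":0,"z":0,"spin":0,"grip":1},{"x":0,"y":0,"z":0,"spin":0,"grip":1}]'; python3 -c "
from h import *
rel([552.5,-113,73],2.98);print(sense()['wrist_torque'])"
```

```text
clock: 10.08
eef_pos: [553.5, -113.2, 73.3]
tcp_rot: [3.142, 0.001, 2.978]
contact_force: [-4.5, 1.7, 17.6]
opening: 0.225
grasp_force: 106.4
t 10.0833 tcp [ 553.5 -113.2   73.3] rot [3.142e+00 1.000e-03 2.978e+00] F [-4.5  1.7 17.6] move cm [ 0.1  -0.    0.03] spin -0.002
[ 0.23649084  0.79679026 -0.05828488]
```

```bash
python3 -m jog '[{"x":0.05,"y":0,"z":0.04,"spin":0,"grip":1},{"x":0,"y":0,"z":0,"spin":0,"grip":1},{"x":0,"y":0,"z":0,"spin":0,"grip":1},{"x":0,"y":0,"z":0,"spin":0,"grip":1},{"x":0,"y":0,"z":0,"spin":0,"grip":1},{"x":0,"y":0,"z":0,"spin":0,"grip":1},{"x":0,"y":0,"z":0,"spin":0,"grip":1},{"x":0,"y":0,"z":0,"spin":0,"grip":1}]'; python3 -c "
from h import *
rel([552.5,-113,73],2.98)
c=cam('scene');cv2.imwrite('pics/e.png',cv2.resize((255*(c[0][190:290,245:378]/255)**.5).astype('uint8'),(798,600),interpolation=cv2.INTER_CUBIC))"
```

```text
clock: 10.75
eef_pos: [553.5, -113.1, 73.3]
tcp_rot: [3.142, 0.002, 2.978]
contact_force: [-3.2, 2.0, 19.6]
opening: 0.226
grasp_force: 106.9
t 10.75 tcp [ 553.5 -113.1   73.3] rot [3.142e+00 2.000e-03 2.978e+00] F [-3.2  2.  19.6] move cm [ 0.1  -0.    0.03] spin -0.002
```

View pics/e.png

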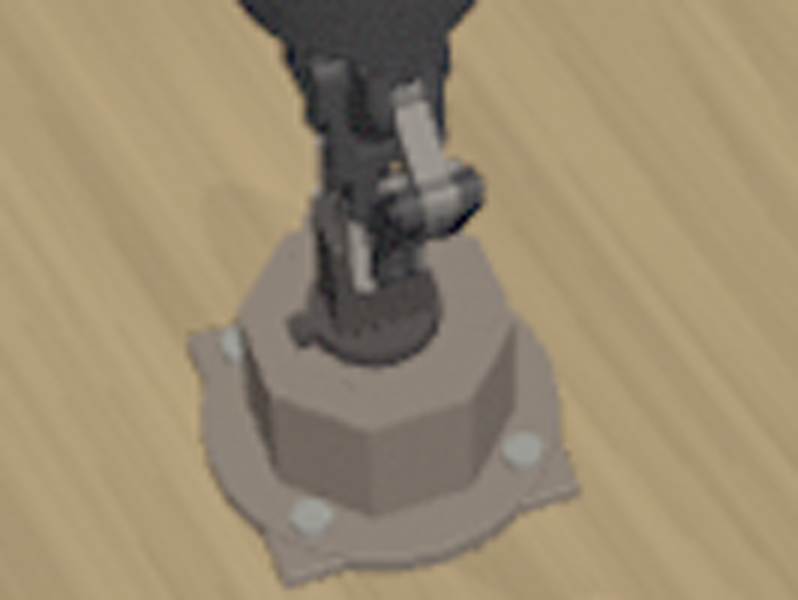

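The collar at (375,340) sits flat on the hub's face with the tab over the keyway at (305,330). The arm holds steady, pressing down with about 20 N, so I hand in.

```bash
python3 -c "
from rig import *
print(sign_off())"
```

```text
the job is handed in; nothing more can be done
None
```

The keyed header is in the hub with its key in the keyway and its collar flat on the face, still gripped and pressed down with about 20 N; I handed the job in at about 11 s on the robot's clock and no verdict came back.

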